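# Cup on the drying peg, dryer flap held open

## Robot

A 6-joint arm with a two-finger parallel gripper is mounted at the origin on a cart in front of the work surface, level with it; the furniture and walls round the work are solid. World frame = base frame: x ahead of the robot, y to its left, z up, the work surface at z = 0. Lengths are in m, angles in rad, forces in N, time in s.
With the tool pointing down it reaches from about 0.3 to 0.85 m from the base axis. Payload 4.2 kg.
Tool frame: the origin (TCP) lies midway between the tips of the shut fingers; the grasp point (between the pads) lies 19 mm behind it (bot.hold_point_z is the distance from the TCP to the grasp point, in m); z points along the fingers, y is the line along which they close (so a half turn about z gives the same grasp; the last joint's range is limited). The gripper opens to 91 mm and grips with 3 to 60 N. Pads are 32 mm wide; open, the fingers measure 118 mm over their backs; the gripper's body (76 mm by 178 mm) begins 60 mm behind the grasp point.
Start: joints at [-1.18, 0.32, 1.565, -0, 1.257, -0.02], TCP at [0.23, -0.527, 0.214] pointing down, gripper open.
Joint ranges: [-3.11, 3.11], [-0.84, 2.01], [0.21, 2.61], [-1.34, 4.49], [0.05, 2.63], [-2.56, 2.56]. Speed limits (rad/s): [2.57, 2.57, 3.14, 3.14, 3.14, 3.14].

## Interface

Orientations are given as a 3x3 rotation matrix whose columns are the frame's x, y, z axes.
In Python, from bench import bot, eyes gives the robot as it stands. The module is installed in compiled form; this text tells all that it offers.
- The arm moves only by the tool move_arm, never from a script. Its argument "commands" is one flat list of numbers, 7 for each row, row after row: the shift along the tool's x, y, z scaled (see below), then the turn, a rotation vector about the tool's x, y, z scaled (see below), then the gripper's target within -1 to 1 (fully open at 1, half-way at 0, shut at -1). A call has 1 to 10 rows; each row shifts and turns the commanded pose from where the row before left it, along the tool's axes as they then stand; what a row does not reach is not made up. The controller multiplies each number of a shift by 50 cm and each number of a turn by 0.5 rad. A row lasts 1/8 s, in which the tool goes at most 62.5 mm and 10.7 degrees, less where a joint would pass 70% of its speed; a pose out of reach is approached as far as the arm can. A call with a number of a shift or a turn outside -1 to 1 is refused whole. A call with a gripper value outside its range is refused whole. The fingers move at their own pace and stop on an object; "force" is the grip in N (left out, the last holds). Time passes only in rows, so rows that do not move let the fingers close. It gives the time, the measured TCP pose, the force, the opening and the grip force at its end, in the units of the state.
- bot.get_state(): the state, without advancing time (a new reading comes with each control period).
- eyes.read_camera(name): name is "scene" or "top" or "wrist"; returns a dict with "image" (480x640x3 uint8, red, green, blue), "depth" (480x640 float32, m along the optical axis (not along the pixel's ray), 0 where there is no reading), "fx", "fy", "cx", "cy" (pixels), "rvec" (rotation vector, rad) and "tvec" (3), from world to camera coordinates, as OpenCV has them; the wrist camera has in their place "T_tool_cam" (4x4, takes a point from camera to tool coordinates, whose origin is the TCP and whose axes are the flange's). Camera axes: x right, y down, z forward; pixel columns grow to the right and rows downward; lengths in m; the calibration is good to about 2 mm. A picture is of the moment at which its call begins: read the wrist's pose just before it.
- bot.sign_off(): hands the job in; it is judged then, once.
The state is a dict: "time_s": time; "q": joint angles; "joint_velocities": joint speeds; "effort": joint torques, N m; "position": TCP position; "tcp_rot": TCP orientation; "contact_force": force on the tool from outside, world axes, zero at the start; "wrist_torque": the same for the moment, N m; "opening": opening from 0.0 (shut) to 1.0 (fully open); "finger_force": force on a finger pad.
Only numpy, scipy, OpenCV 4.12 (cv2) and the standard library are available. Lean on these libraries where they do the work, as an engineer would, in place of code of your own. Each camera call takes 0.05 s, during which the arm holds its last target. There are 200 camera calls.

## Task

Dry the rinsed steel cup: take it from the sloping wire cradle, set it upside down over the upright drying peg so that its rim sits on the ribs of the foot, and let go of it. Then take the tab of the dryer's spring-loaded flap, raise the flap to 40 degrees from its shut, level position so that the warm air is thrown onto the cup, and finish while still holding it there with the fingers: let nothing else prop it, do not let it go. Leave the timer, the ink jar and the petri dish where they stand.

Things in the scene. Friction and masses are not known exactly. Their poses are not given: they have to be found in the camera images.
- cup_center (a point): centre of the loose steel cup (on its axis, half-way up). A plain straight cylinder 48 mm across and 80 mm tall, wall and bottom 3 mm, about 0.09 kg, one end open. Its z axis runs along the cup from the closed bottom to the open mouth (mouth rim 40 mm from this point along +z, bottom 40 mm along -z). At the start the cup lies in the wire cradle with its mouth 30 degrees downhill; lifting it straight up frees it.
- cradle: fixed wire cradle on a 70 x 115 mm steel plate 6 mm thick; origin under the plate's centre. The cup lies over the plate's centre with its mouth towards the cradle's -y. Two 6 mm wire rails, 28 mm apart, run under the cup and turn up 18 mm in front of its rim; nothing stands beside the cup.
- peg_seat (a point): on the fixed peg stand: point on the peg's axis at the height of the three rib tops on which the cup's rim comes to rest, 11 mm above the bench; z up. The plastic peg rises 60 mm above this point, 26 mm thick, tapering to 16 mm over its top 31 mm; its round foot is 90 mm across and 8 mm high. Cup seated: cup_center is 40 mm above this point.
- flap (a joint): angle of the dryer's flap in rad: 0 shut and level, growing as its front goes up, 0.698 is 40 degrees; a spring and its weight (about 2 N at the tab) shut it when let go.
- flap_tab (a point): grip point on the black finger tab of the flap, 26 mm in front of the flap's front edge, at mid-thickness. The tab is 26 mm wide (along y), 8 mm thick and ends 12 mm in front of this point (towards -x); free below and on both sides. The axes turn with the flap: x from the tab to the hinge, y along the hinge, z out of the flap's upper face.
- dryer: fixed grey dryer box 120 x 150 x 84 mm under the flap; origin under its centre, front towards -x; the front wall is 28 mm behind flap_tab. A tall dispensing machine stands behind it and to the right of the whole work: do not lean the tool far back over the dryer.
- flap_hinge (a point): middle of the flap's hinge line, along the dryer's far upper edge, 84 mm above the bench; axes turn with the flap like those of flap_tab, the hinge line is y. flap_tab lies at x = -152 mm, z = +3 mm in this frame. A positive turn about +y opens the flap.
- timer: loose white timer, 42 x 62 x 54 mm, bystander; origin under its centre
- jar: loose brown ink jar with a black lid, 66 mm across, 62 mm high, bystander; origin under its centre
- petri: loose petri dish, 69 mm across, 15 mm high, bystander; origin under its centre
Things that resemble listed ones, but are neither listed nor needed, are in the scene too. What is shaped like the part that bears peg_seat but blue is not meant.

How it is judged:
On the way, in this order (a step that is already met when the one before it is completed fails the run):
1. the cup stands upside down over the peg with its rim on the ribs, let go and at rest (horizontal distance between cup_center and peg_seat below 0.012 m and angle between cup_center's own z axis and vertical above 3.04 rad and z of cup_center in the frame of peg_seat between 0.036 and 0.044 m and linear speed of cup below 0.02 m/s and contact force between the fingers and cup below 0.05 N), for 0.2 s.
2. the flap is held at 40 degrees, give or take 5 (value of joint flap between 0.611 and 0.785 rad and contact force between the fingers and flap above 0.5 N), for 0.3 s.
At the end, for the whole second after the job is handed in: The fingers hold the flap still at 40 degrees, give or take 5, carried by nothing else (at least 0.5 N between fingers and flap); the cup stands upside down over the peg, untouched and at rest, rim on the ribs (within 4 mm in height, 12 mm off the peg's axis, under 6 degrees from upright) (all of step 1 and all of step 2 and velocity of joint flap between -0.05 and 0.05 rad/s and contact force between each of cup, timer, jar, petri and flap below 0.05 N and contact force between the arm and cup below 0.05 N); the arm keeps its last pose, push and grip.
It fails at once if the timer, the ink jar or the petri dish is shifted by more than 30 mm (distance of any of timer, jar, petri from where it was at the start of the episode above 0.03 m).
It also fails if it takes over 51 s, if anything falls off the work surface, if the arm or the gripper's body presses on something with over 40 N, if the wrist force passes 120 N, or if a joint passes its speed limit or range.

## Working session

There is one attempt and no reset: what is moved stays moved. The work goes in short steps, Python scripts to look and compute and a tool call to move; the robot and the scene stay as the last step left them, time stands still between calls to the robot, and variables do not carry over. Pictures are saved under pics/ and viewed, at most 10 in all, crops included, and the job is handed in when it is done.

Besides the shell and the picture viewer there is one more tool, called after "Request:" by a JSON object that holds its "name" and its "arguments". move_arm: Moves the arm, as the interface text tells. Shifts and turns lie within -1 to 1; 1 stands for 50 cm of shift or 0.5 rad of turn. Its arguments: {"type":"object","properties":{"commands":{"type":"array","items":{"type":"number"}},"force":{"type":"number"}},"required":["commands"]}

```bash
mkdir -p pics
cat > h.py <<'E'
import numpy as np, cv2
from bench import bot, eyes
from scipy.spatial.transform import Rotation as R
def cam(n):
    s=bot.get_state(); c=eyes.read_camera(n)
    if n=="wrist":
        T=np.eye(4);T[:3,:3]=s["tcp_rot"];T[:3,3]=s["position"];M=T@np.array(c["T_tool_cam"])
    else:
        M=np.eye(4);r=cv2.Rodrigues(np.array(c["rvec"],float))[0];M[:3,:3]=r.T;M[:3,3]=-r.T@np.array(c["tvec"]).ravel()
    v,u=np.mgrid[:480,:640];d=c["depth"]
    P=np.stack([(u-c["cx"])/c["fx"]*d,(v-c["cy"])/c["fy"]*d,d],-1)@M[:3,:3].T+M[:3,3]
    P[d==0]=np.nan
    return c["image"],P,M,c
def save(n,im): cv2.imwrite("pics/"+n,im[...,::-1])
E
python3 - <<'E'
from h import *
for n in("scene","top"):
    im,P,M,c=cam(n);save(n+".png",im);np.savez(n,im=im,P=P,M=M,K=[c[k] for k in("fx","fy","cx","cy")]);print(n,M.round(3),c["fx"])
s=bot.get_state();print(s)
E
```

```text
scene [[-0.7   -0.399  0.592 -0.028]
 [-0.714  0.391 -0.581  0.946]
 [ 0.    -0.829 -0.559  0.626]
 [ 0.     0.     0.     1.   ]] 453.1194706685664
top [[-0.004 -0.987  0.161  0.344]
 [-1.     0.008  0.028  0.371]
 [-0.029 -0.161 -0.987  1.264]
 [ 0.     0.     0.     1.   ]] 568.8864229056225
{'time_s': 0.1, 'q': array([-1.17998444e+00,  3.20254300e-01,  1.56555705e+00, -1.10987573e-05,
        1.25743099e+00, -1.99957401e-02]), 'joint_velocities': array([ 0.00171951, -0.000559  , -0.00060334, -0.00048793, -0.00053003,
       -0.00016083]), 'effort': array([ 7.08368443e-04, -4.13332272e+01, -2.32509345e+01,  7.29773683e-02,
        4.21620766e-02, -8.10490815e-05]), 'position': array([ 0.22944949, -0.5267312 ,  0.21318924]), 'tcp_rot': array([[ 9.16797235e-01,  3.99352503e-01, -6.38191533e-04],
       [ 3.99353013e-01, -9.16795973e-01,  1.52127602e-03],
       [ 2.24339605e-05, -1.64956536e-03, -9.99998639e-01]]), 'contact_force': array([ 0.40927487,  0.68206121, -0.25278266]), 'wrist_torque': array([-0.01127409, -0.02132535,  0.02829456]), 'finger_force': 0.0, 'opening': 0.999225917234164}
```

View pics/scene.png

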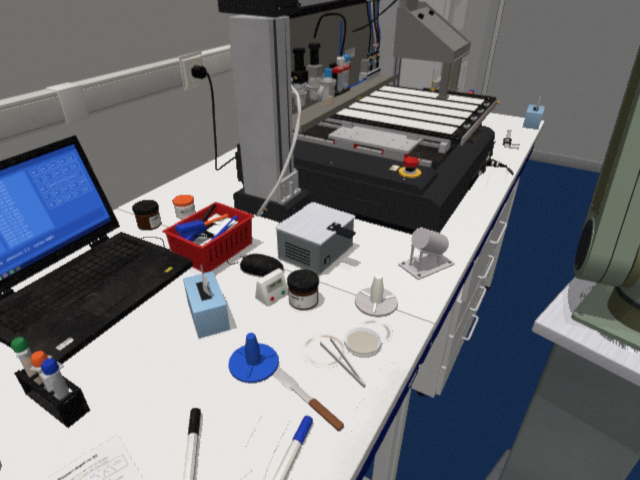

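View pics/top.png

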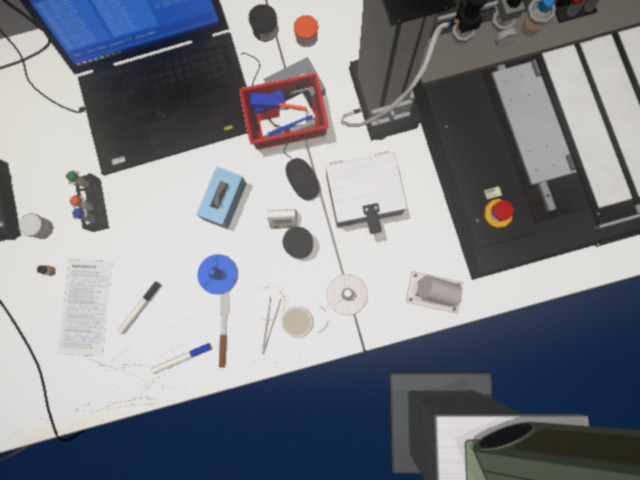

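The peg candidates are the white stand (scene 377,297; top 347,293) and the blue stand (scene 252,355; top 217,272), so I take the white one. The only cup is the steel one in the cradle (scene 428,243; top 437,290). There is one flap tab, the black one at top 373,218. The jar by the timer is at top 298,243, and its look-alike is at 263,20.

Run:
```python
from h import *
t=np.load("top.npz");s=np.load("scene.npz")
a=cv2.resize(t["im"][140:330,260:480],None,fx=3,fy=3,interpolation=cv2.INTER_CUBIC)[:, :660]
save("crop_top.png",a)
b=cv2.resize(s["im"][190:330,250:470],None,fx=3.6,fy=3.6,interpolation=cv2.INTER_CUBIC)
save("crop_scene.png",b)
P=t["P"]
for n,(u,v) in dict(peg=(347,293),tabs=(373,218),fl1=(330,160),fl2=(396,155),fl3=(405,208),fl4=(332,222),timer=(283,213),jar=(298,242),petri=(297,321),cup=(440,290)).items(): print(n,(u,v),P[v,u].round(4))
```

```text
peg (347, 293) [0.4063 0.3454 0.077 ]
tabs (373, 218) [0.5607 0.2898 0.0943]
fl1 (330, 160) [ 0.7148  0.3791 -0.0011]
fl2 (396, 155) [0.7237 0.2281 0.0026]
fl3 (405, 208) [0.582  0.2223 0.0911]
fl4 (332, 222) [ 5.698e-01  3.757e-01 -1.000e-04]
timer (283, 213) [0.5802 0.4812 0.0582]
jar (298, 242) [0.5153 0.448  0.0672]
petri (297, 321) [0.3496 0.4532 0.0157]
cup (440, 290) [0.4102 0.1573 0.0984]
```

View pics/crop_top.png

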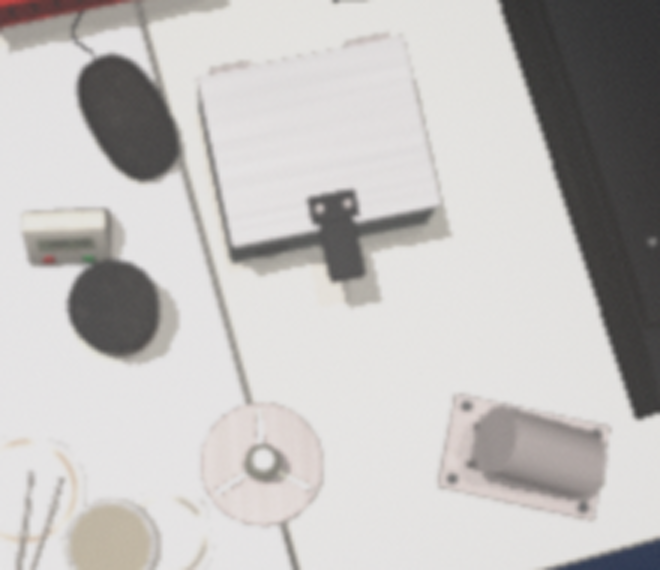

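View pics/crop_scene.png

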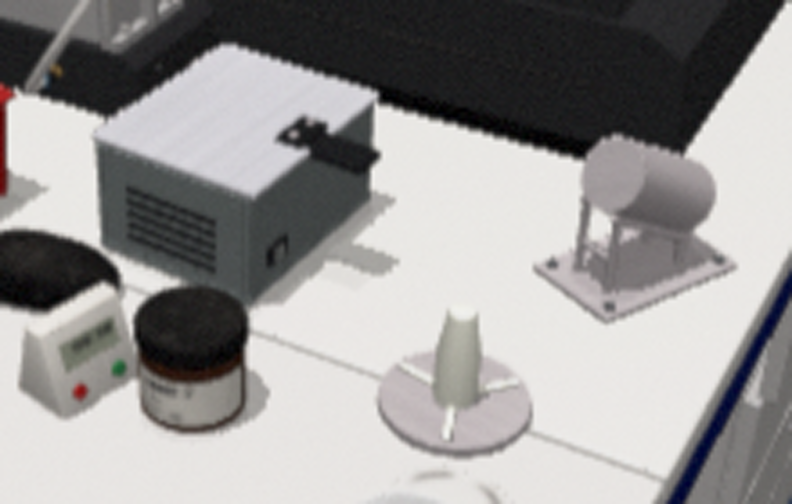

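The crops confirm the choice. The white stand with three ribs is at top crop 262,460. The cup's closed bottom is its left/+y end (490,445) and the mouth points to −y. The black tab is at 343,255.

```bash
cat > m.py <<'E'
from h import *
from scipy.optimize import least_squares
def cyl(Q,r=.024):
    # cup: axis fit, params: center xy,z, yaw, pitch
    def ax(p): return np.array([np.cos(p[4])*np.cos(p[3]),np.cos(p[4])*np.sin(p[3]),-np.sin(p[4])])
    def f(p):
        d=Q-p[:3];a=ax(p);t=d@a
        rad=np.linalg.norm(d-t[:,None]*a,axis=1)
        # distance to capped cylinder surface
        return np.where(np.abs(t)>.040-np.clip(.024-rad,-1,1)*1.0, np.abs(t)-.040, rad-r)
    p0=np.r_[Q.mean(0)-[0,0,.015],-1.8,.52]
    s=least_squares(f,p0,loss="soft_l1",f_scale=.002);p=s.x
    return p,ax(p),np.sqrt(np.median(f(p)**2))
E
python3 - <<'E'
from m import *
t=np.load("top.npz")["P"];s=np.load("scene.npz")["P"]
for nm,A in (("top",t),("scene",s)):
    A=A.reshape(-1,3)
    sel=lambda lo,hi:A[np.all((A>lo)&(A<hi),1)]
    Q=sel([.34,.09,.055],[.48,.23,.14]);p,a,e=cyl(Q);print(nm,"cup",len(Q),p.round(4),a.round(3),e)
    # plate
    Q=sel([.33,.07,.003],[.5,.25,.011]);
    print(" plate",len(Q),cv2.minAreaRect(Q[:,:2].astype(np.float32)*1000) if len(Q)>5 else 0)
    Q=sel([.35,.29,.005],[.46,.40,.014]);print(" foot",len(Q),cv2.minEnclosingCircle((Q[:,:2]*1000).astype(np.float32)))
    Q=sel([.38,.32,.03],[.43,.37,.09]);print(" peg",len(Q),Q.mean(0).round(4),Q[:,2].max()); Q=Q[Q[:,2]>.062];print(" pegtop",Q.mean(0))
    Q=sel([.57,.18,.075],[.74,.42,.105]);print(" flap",len(Q),cv2.minAreaRect(Q[:,:2].astype(np.float32)*1000),np.median(Q[:,2]))
im=np.load("top.npz")["im"];P=t
m=(im.max(-1)<75)&(P[...,2]>.08)&(P[...,0]>.53)&(P[...,0]<.59)&(P[...,1]>.25)&(P[...,1]<.33)
Q=P[m];print("tab",len(Q),cv2.minAreaRect(Q[:,:2].astype(np.float32)*1000),Q.min(0),Q.max(0),np.median(Q[:,2]))
E
```

```text
top cup 990 [ 0.4123  0.1526  0.0682 -1.7673  0.5193] [-0.17  -0.851 -0.496] 0.0009102555629886363
 plate 2529 ((415.6136779785156, 160.1557159423828), (179.6287078857422, 168.7272491455078), 89.97801971435547)
 foot 1230 ((403.68572998046875, 345.552490234375), 74.75928497314453)
 peg 115 [0.4062 0.3443 0.0628] 0.07975111891618836
 pegtop [0.40681443 0.34418268 0.0718335 ]
 flap 4022 ((631.5792846679688, 303.70037841796875), (131.00204467773438, 150.4710693359375), 11.12442684173584) 0.09256663380948771
scene cup 851 [ 0.4179  0.1493  0.0782 -1.4066 -0.0827] [ 0.163 -0.983  0.083] 0.0047919536388482155
 plate 742 ((411.951416015625, 164.18756103515625), (162.5519561767578, 169.06214904785156), 0.5814371705055237)
 foot 788 ((404.91717529296875, 347.2781677246094), 45.28496551513672)
 peg 223 [0.402  0.3519 0.0521] 0.07450302217663496
 pegtop [0.40337488 0.34930753 0.06849067]
 flap 1884 ((629.6649169921875, 306.7406005859375), (129.91493225097656, 156.44268798828125), 9.594843864440918) 0.09011555560195633Traceback (most recent call last):
  File "<stdin>", line 15, in <module>
    return umr_minimum(a, axis, None, out, keepdims, initial, where)
ValueError: zero-size array to reduction operation minimum which has no identity
```

```bash
cat >> h.py <<'E'
def plan(p,Rm,n=None,s=None):
    """constant tool-frame steps: n rows of v (shift, /0.5) and w (turn, /0.5) reaching pose (p,Rm)"""
    from scipy.linalg import logm
    s=s or bot.get_state();R0=np.array(s["tcp_rot"]);w=R.from_matrix(R0.T@Rm).as_rotvec();d=R0.T@(np.array(p)-s["position"])
    n=n or int(max(np.ceil(np.linalg.norm(d)/.06),np.ceil(np.linalg.norm(w)/.18),1))
    # solve v: sum_k expm(k w/n) v = d  (row shifts along the axes before its turn)
    A=sum(R.from_rotvec(w*k/n).as_matrix() for k in range(n));v=np.linalg.solve(A,d)
    print("n",n,"shift",(v/.5).round(3),"turn",(w/n/.5).round(3))
def tool(yaw,th,ph=0):
    """tool y at world azimuth yaw, turned th about tool y"""
    y=np.array([np.cos(yaw),np.sin(yaw),0]);z=np.array([0,0,-1.]);x=np.cross(y,z)
    return np.c_[x,y,z]@R.from_rotvec([0,th,0]).as_matrix()
E
python3 - <<'E'
from h import *
c=eyes.read_camera("wrist");print(c["T_tool_cam"].round(3),c["fx"])
P=np.load("top.npz")["P"].reshape(-1,3)
for y in np.arange(-.2,.7,.1):
    print(round(y,1),[ (lambda q: round(float(np.nanmax(q)),2) if len(q) else None)(P[(abs(P[:,1]-y)<.05)&(abs(P[:,0]-x)<.05),2]) for x in np.arange(.25,.9,.1)])
plan([.38,.19,.33],tool(-.196,0))
E
```

```text
[[ 0.001 -0.966 -0.26   0.074]
 [ 1.     0.     0.001 -0.   ]
 [-0.001 -0.26   0.966 -0.171]
 [ 0.     0.     0.     1.   ]] 381.8708729533639
-0.2 [-0.91, -0.9, 0.05, 0.23, 0.22, 0.22, 0.26]
-0.1 [-0.91, 0.01, 0.13, 0.22, 0.22, 0.22, 0.34]
0.0 [-0.9, 0.01, 0.14, 0.2, 0.19, 0.22, 0.37]
0.1 [-0.9, 0.09, 0.16, 0.2, 0.16, 0.26, 0.42]
0.2 [-0.91, 0.1, 0.11, 0.1, 0.16, 0.56, 0.47]
0.3 [0.01, 0.07, 0.08, 0.1, 0.1, 0.57, 0.49]
0.4 [0.01, 0.05, 0.07, 0.1, 0.1, 0.1, 0.1]
0.5 [0.02, 0.02, 0.07, 0.07, 0.04, 0.09, 0.1]
0.6 [0.02, 0.02, 0.08, 0.1, 0.12, 0.09, 0.1]
n 13 shift [ 0.102 -0.057 -0.018] turn [-0.    -0.    -0.148]
```

Request:
{"name": "move_arm", "arguments": {"commands": [0,0,-0.117,0,0,0,1,0,0,-0.117,0,0,0,1,0.102,-0.057,0,0,0,-0.148,1,0.102,-0.057,0,0,0,-0.148,1,0.102,-0.057,0,0,0,-0.148,1,0.102,-0.057,0,0,0,-0.148,1,0.102,-0.057,0,0,0,-0.148,1,0.102,-0.057,0,0,0,-0.148,1,0.102,-0.057,0,0,0,-0.148,1,0.102,-0.057,0,0,0,-0.148,1]}}

```text
time_s: 1.4
position: [0.4055, -0.0994, 0.3307]
tcp_rot: [[0.536, 0.844, 0.0], [0.844, -0.536, 0.0], [0.0, -0.0, -1.0]]
contact_force: [1.0, 0.6, 0.0]
opening: 0.998
finger_force: 0.0
```

Request:
{"name": "move_arm", "arguments": {"commands": [0.102,-0.057,0,0,0,-0.148,1,0.102,-0.057,0,0,0,-0.148,1,0.102,-0.057,0,0,0,-0.148,1,0.102,-0.057,0,0,0,-0.148,1,0.102,-0.057,0,0,0,-0.148,1,0,0,0,0,0,0,1]}}

```text
time_s: 2.15
position: [0.3781, 0.1912, 0.3305]
tcp_rot: [[0.19, 0.982, -0.001], [0.982, -0.19, 0.0], [0.0, -0.001, -1.0]]
contact_force: [-0.1, 0.1, 0.3]
opening: 1.0
finger_force: 0.0
```

Run:
```python
from m import *
im,P,M,c=cam("wrist");save("w1.png",im);np.savez("w1",im=im,P=P,M=M)
s=bot.get_state();print(s["time_s"],s["position"],s["tcp_rot"].round(3),s["q"].round(2))
A=P.reshape(-1,3)
sel=lambda lo,hi:A[np.all((A>lo)&(A<hi),1)]
Q=sel([.34,.09,.055],[.48,.23,.14]);print("cup",len(Q),[x.round(4) for x in cyl(Q)])
Q=sel([.35,.29,.005],[.46,.40,.014]);print(" foot",len(Q),cv2.minEnclosingCircle((Q[:,:2]*1000).astype(np.float32)))
Q=sel([.38,.32,.062],[.43,.37,.09]);print(" peg",len(Q),Q.mean(0).round(4))
Q=sel([.2,.2,-.02],[.35,.4,.02]);print("bench",len(Q),np.median(Q[:,2]))
```

```text
2.2 [0.37868038 0.18925373 0.33056343] [[ 0.193  0.981 -0.001]
 [ 0.981 -0.193 -0.001]
 [-0.001 -0.    -1.   ]] [ 0.44  0.02  1.65 -0.    1.47  0.63]
cup 2996 [array([ 0.4126,  0.154 ,  0.0659, -1.7633,  0.5158]), array([-0.1665, -0.8538, -0.4933]), np.float64(0.0004)]
 foot 4223 ((407.86309814453125, 345.3773193359375), 44.81379318237305)
 peg 274 [0.4078 0.3442 0.0695]
bench 8331 -7.121638482543435e-05
```

View pics/w1.png

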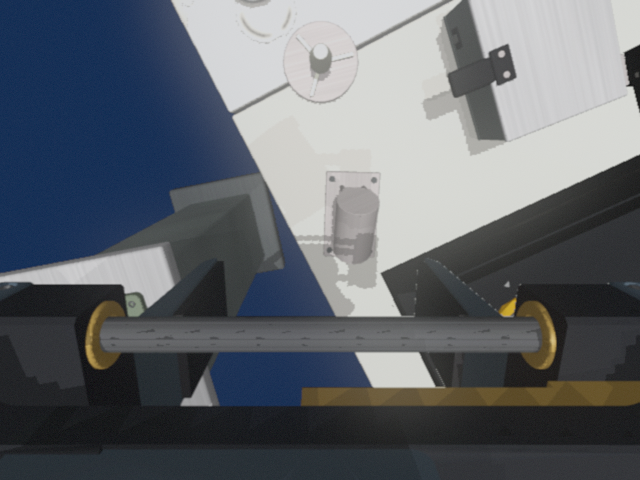

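```bash
cat > tgt.py <<'E'
from h import *
C=np.array([.4126,.154,.0659]);PEG=np.array([.4078,.3452,.011]);ty=-1.7633+np.pi/2
G=tool(ty,-np.radians(40));pg=C+.019*G[:,2]
E
python3 - <<'E'
from tgt import *
print(G.round(3),pg)
plan(pg+[0,0,.12],G)
S=dict(tcp_rot=G,position=pg+[0,0,.12]);plan(pg,G,n=5,s=S)
w=np.load("w1.npz");P=w["P"];im=w["im"]
m=(im.max(-1)<75)&(P[...,2]>.08)&(P[...,2]<.11)&(P[...,0]>.52)&(P[...,0]<.62)&(P[...,1]>.22)&(P[...,1]<.36)
Q=P[m];print("tab+mount",len(Q),cv2.minAreaRect(Q[:,:2].astype(np.float32)*1000),np.median(Q[:,2]))
q=P[74,470];print(q, P[80,455],P[70,490],P[60,560])
E
```

```text
[[ 0.147  0.982 -0.123]
 [ 0.752 -0.191 -0.631]
 [-0.643  0.    -0.766]] [0.41026345 0.14201263 0.05134516]
n 4 shift [0.001 0.02  0.084] turn [-0.    -0.349 -0.001]
n 5 shift [0.031 0.    0.037] turn [0. 0. 0.]
tab+mount 167 ((568.5679931640625, 292.5987854003906), (41.15230941772461, 30.51521110534668), 11.108972549438477) 0.09229601721158426
[0.54987368 0.29257953 0.09119128] [0.53492654 0.28988976 0.09033193] [0.56977309 0.29251972 0.09112244] [0.63931887 0.28870662 0.08965105]
```

Request:
{"name": "move_arm", "arguments": {"commands": [0.001,0.02,0.084,0,-0.349,0,0.5,0.001,0.02,0.084,0,-0.349,0,0.5,0.001,0.02,0.084,0,-0.349,0,0.5,0.001,0.02,0.084,0,-0.349,0,0.5,0,0,0,0,0,0,0.5,0,0,0,0,0,0,0.5]}}

```text
time_s: 2.95
position: [0.4112, 0.1398, 0.1728]
tcp_rot: [[0.154, 0.98, -0.126], [0.753, -0.199, -0.628], [-0.64, 0.002, -0.768]]
contact_force: [-0.1, 0.7, -0.3]
opening: 0.751
finger_force: 0.0
```

Run:
```python
from tgt import *
plan(pg,G,n=5);print(bot.get_state()["q"].round(2))
```

```text
n 5 shift [ 0.032 -0.001  0.037] turn [-0.001 -0.001 -0.003]
[ 0.64  0.42  1.74 -0.44  1.54  0.98]
```

Request:
{"name": "move_arm", "arguments": {"commands": [0.032,-0.001,0.037,0,0,-0.003,0.5,0.032,-0.001,0.037,0,0,-0.003,0.5,0.032,-0.001,0.037,0,0,-0.003,0.5,0.032,-0.001,0.037,0,0,-0.003,0.5,0.032,-0.001,0.037,0,0,-0.003,0.5,0,0,0,0,0,0,0.5]}}

```text
time_s: 3.7
position: [0.409, 0.1425, 0.051]
tcp_rot: [[0.147, 0.981, -0.125], [0.754, -0.193, -0.628], [-0.64, -0.002, -0.768]]
contact_force: [-0.3, 0.5, 0.5]
opening: 0.749
finger_force: 0.0
```

Request:
{"name": "move_arm", "arguments": {"commands": [0,0,0,0,0,0,-0.2,0,0,0,0,0,0,-0.2,0,0,0,0,0,0,-0.2,0,0,0,0,0,0,-0.2,0,0,0,0,0,0,-0.2], "force": 15}}

```text
time_s: 4.32
position: [0.4089, 0.1428, 0.0502]
tcp_rot: [[0.144, 0.982, -0.125], [0.752, -0.191, -0.63], [-0.643, -0.003, -0.766]]
contact_force: [1.2, 2.1, 7.1]
opening: 0.518
finger_force: 15.0
```

Request:
{"name": "move_arm", "arguments": {"commands": [-0.026,0,-0.031,0,0,0,-0.2,-0.039,0,-0.046,0,0,0,-0.2,-0.039,0,-0.046,0,0,0,-0.2,-0.039,0,-0.046,0,0,0,-0.2,0,0,0,0,0,0,-0.2], "force": 20}}

```text
time_s: 4.95
position: [0.4096, 0.1427, 0.1609]
tcp_rot: [[0.146, 0.982, -0.123], [0.755, -0.191, -0.628], [-0.64, -0.002, -0.769]]
contact_force: [-0.4, -0.7, -1.5]
opening: 0.509
finger_force: 20.0
```

```bash
cat >> tgt.py <<'E'
a0=np.array([np.cos(.5158)*np.cos(-1.7633),np.cos(.5158)*np.sin(-1.7633),-np.sin(.5158)])
E
python3 - <<'E'
from m import *
from tgt import *
for n in("top","scene"):
    im,P,M,c=cam(n);s=bot.get_state();A=P.reshape(-1,3);cc=s["position"]-.019*s["tcp_rot"][:,2]
    im2=im
    if n=="scene":
        uv=cv2.projectPoints(cc[None],np.array(c["rvec"]),np.array(c["tvec"]),np.array([[c["fx"],0,c["cx"]],[0,c["fy"],c["cy"]],[0,0,1.]]),None)[0].ravel().astype(int);print(uv)
        u,v=uv;save("held.png",cv2.resize(im[max(0,v-70):v+70,max(0,u-90):u+90],None,fx=4,fy=4))
print(s["position"],s["opening"],s["finger_force"],s["q"].round(2))
# cup axis in tool (grasp pose commanded G) 
Rt=s["tcp_rot"];ax=Rt@G.T@a0
# rotation about tool y making axis down
F=tool(ty,-np.radians(40)+np.pi/2-.5158)
pf=PEG+[0,0,.040]+.019*F[:,2]
print("F",F.round(3),pf,(F@G.T@a0).round(3))
plan(pf+[0,0,.12],F)
E
```

```text
[436 199]
[0.40838691 0.141994   0.15904309] 0.5112977125081719 19.959254669956863 [ 0.64  0.43  1.76 -0.44  1.52  0.99]
F [[ 0.179  0.982  0.067]
 [ 0.92  -0.191  0.343]
 [ 0.349  0.    -0.937]] [0.40906985 0.35171482 0.03319706] [ 0.  0. -1.]
n 6 shift [ 0.07  -0.013 -0.016] turn [-0.002  0.352  0.   ]
```

View pics/held.png

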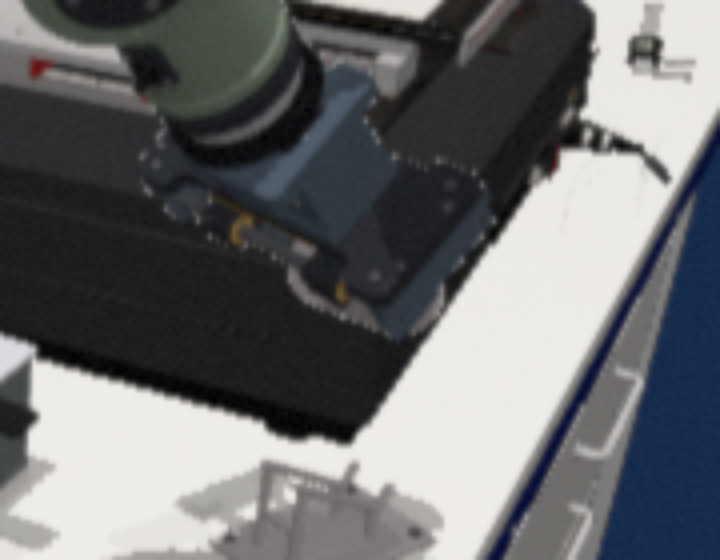

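The crop shows the cup in the fingers (edges at 310,290 and 435,300) and the cradle empty (320,510). Next I turn it over and carry it above the peg.

Request:
{"name": "move_arm", "arguments": {"commands": [0.07,-0.013,-0.016,-0.002,0.352,0,-0.2,0.07,-0.013,-0.016,-0.002,0.352,0,-0.2,0.07,-0.013,-0.016,-0.002,0.352,0,-0.2,0.07,-0.013,-0.016,-0.002,0.352,0,-0.2,0.07,-0.013,-0.016,-0.002,0.352,0,-0.2,0.07,-0.013,-0.016,-0.002,0.352,0,-0.2,0,0,0,0,0,0,-0.2,0,0,0,0,0,0,-0.2]}}

```text
time_s: 6.05
position: [0.4091, 0.3506, 0.1516]
tcp_rot: [[0.178, 0.982, 0.065], [0.921, -0.19, 0.34], [0.347, -0.0, -0.938]]
contact_force: [0.3, 0.5, -0.7]
opening: 0.512
finger_force: 20.0
```

Run:
```python
from m import *
from tgt import *
im,P,M,c=cam("scene");s=bot.get_state()
cc=s["position"]-.019*s["tcp_rot"][:,2]
print(s["position"],s["opening"],s["finger_force"],s["q"].round(2),"axis",(s["tcp_rot"]@G.T@a0).round(3),"c",cc)
A=P.reshape(-1,3);Q=A[np.linalg.norm((A-cc)[:,:2],axis=1)<.035];print(len(Q))
Q=Q[(Q[:,2]>cc[2]-.05)&(Q[:,2]<cc[2]+.05)];print(len(Q),np.nanmin(Q,0),np.nanmax(Q,0))
u,v=cv2.projectPoints(cc[None],np.array(c["rvec"]),np.array(c["tvec"]),np.array([[c["fx"],0,c["cx"]],[0,c["fy"],c["cy"]],[0,0,1.]]),None)[0].ravel().astype(int);print(u,v)
save("held2.png",cv2.resize(im[v-60:v+80,u-90:u+90],None,fx=4,fy=4))
F=tool(ty,-np.radians(40)+np.pi/2-.5158);pf=PEG+[0,0,.040]+.019*F[:,2]
plan(pf+[0,0,.004],F,n=6)
```

```text
[0.40925858 0.35094731 0.15181205] 0.5090561866507407 19.95939554879442 [0.52 0.21 1.95 0.38 0.78 0.47] axis [-0.001 -0.002 -1.   ] c [0.40801132 0.34446812 0.16962958]
3435
1249 [0.37304826 0.31602965 0.12949711] [0.44284142 0.37007451 0.21944185]
381 234
n 6 shift [-0.013 -0.     0.036] turn [-0.     0.001  0.001]
```

View pics/held2.png

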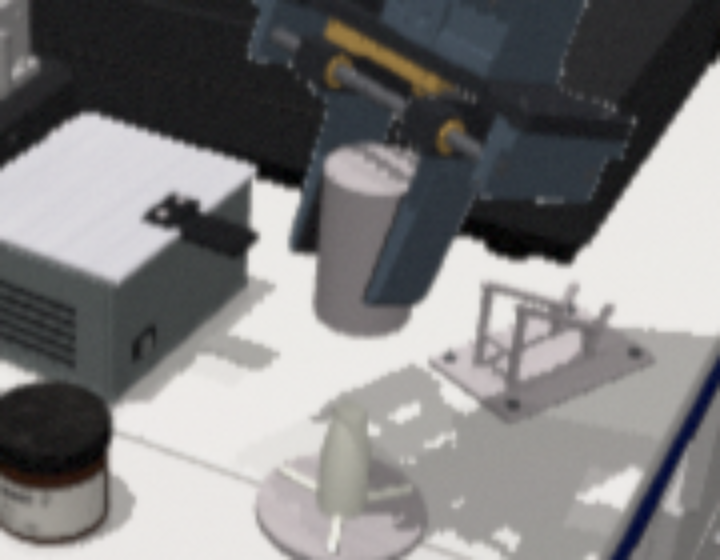

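The picture shows the cup upside down and upright above the white peg (cup at 365,240, peg tip at 345,410). A fit of its offset comes before lowering.

Run:
```python
from m import *
from tgt import *
im,P,M,c=cam("scene")
A=P.reshape(-1,3);I=im.reshape(-1,3).astype(int)
def fit(Q,r,z0): # circle fit w/ known radius, axis tilt free
    f=lambda p:np.hypot(Q[:,0]-p[0]-p[2]*(Q[:,2]-z0),Q[:,1]-p[1]-p[3]*(Q[:,2]-z0))-r
    s=least_squares(f,[.408,.345,0,0],loss="soft_l1",f_scale=.002);return s.x.round(4),np.median(abs(f(s.x))).round(4)
ok=(np.hypot(A[:,0]-.408,A[:,1]-.345)<.04)&(I[:,2]-I[:,0]<8)&(I.min(1)>70)
Q=A[ok&(A[:,2]>.133)&(A[:,2]<.2)];print(len(Q),fit(Q,.024,.17))
Q=A[ok&(A[:,2]>.014)&(A[:,2]<.038)&(np.hypot(A[:,0]-.408,A[:,1]-.345)<.025)];print(len(Q),fit(Q,.013,.03))
```

```text
549 (array([ 0.4067,  0.3434,  0.0022, -0.0106]), np.float64(0.0007))
113 (array([ 0.4066,  0.3454, -0.0211, -0.011 ]), np.float64(0.0007))
```

Request:
{"name": "move_arm", "arguments": {"commands": [-0.012,0,0.036,0,0,0,-0.2,-0.012,0,0.036,0,0,0,-0.2,-0.012,0,0.036,0,0,0,-0.2,-0.013,0,0.036,0,0,0,-0.2,-0.013,0,0.036,0,0,0,-0.2,-0.013,0,0.036,0,0,0,-0.2,0,0,0,0,0,0,-0.2]}}

```text
time_s: 7.02
position: [0.409, 0.3537, 0.0368]
tcp_rot: [[0.178, 0.982, 0.064], [0.921, -0.189, 0.342], [0.347, -0.002, -0.938]]
contact_force: [0.5, 0.1, -1.0]
opening: 0.516
finger_force: 20.0
```

Request:
{"name": "move_arm", "arguments": {"commands": [-0.0014,0,0.0038,0,0,0,-0.2,-0.0007,0,0.0019,0,0,0,-0.2,0,0,0,0,0,0,-0.2]}}

```text
time_s: 7.4
position: [0.4103, 0.3542, 0.036]
tcp_rot: [[0.177, 0.982, 0.068], [0.919, -0.19, 0.344], [0.351, 0.002, -0.936]]
contact_force: [-0.0, -0.7, -1.7]
opening: 0.514
finger_force: 20.0
```

Request:
{"name": "move_arm", "arguments": {"commands": [-0.0007,0,0.0019,0,0,0,-0.2,-0.0007,0,0.0019,0,0,0,-0.2,0,0,0,0,0,0,-0.2]}}

```text
time_s: 7.78
position: [0.4102, 0.3541, 0.0337]
tcp_rot: [[0.178, 0.982, 0.068], [0.919, -0.19, 0.344], [0.351, 0.001, -0.936]]
contact_force: [0.4, -1.2, 2.0]
opening: 0.514
finger_force: 20.0
```

Request:
{"name": "move_arm", "arguments": {"commands": [-0.0007,0,0.0019,0,0,0,-0.2,0,0,0,0,0,0,-0.2]}}

```text
time_s: 8.02
position: [0.4101, 0.3543, 0.0335]
tcp_rot: [[0.177, 0.982, 0.068], [0.919, -0.19, 0.345], [0.352, 0.001, -0.936]]
contact_force: [-2.0, -2.2, 8.1]
opening: 0.513
finger_force: 20.0
```

Request:
{"name": "move_arm", "arguments": {"commands": [0,0,0,0,0,0,0.1,0,0,0,0,0,0,0.2,0,0,0,0,0,0,0.5,0,0,0,0,0,0,0.5,0,0,0,0,0,0,0.5]}}

```text
time_s: 8.65
position: [0.41, 0.354, 0.0324]
tcp_rot: [[0.178, 0.982, 0.067], [0.92, -0.19, 0.344], [0.35, 0.001, -0.937]]
contact_force: [0.1, 0.0, 0.5]
opening: 0.746
finger_force: 0.0
```

Request:
{"name": "move_arm", "arguments": {"commands": [0,0,-0.04,0,0,0,0.5,0,0,-0.08,0,0,0,0.5,0,0,-0.08,0,0,0,0.5,0,0,-0.1,0,0,0,0.5,0,0,0,0,0,0,0.5]}}

```text
time_s: 9.28
position: [0.4019, 0.3027, 0.1768]
tcp_rot: [[0.176, 0.981, 0.075], [0.918, -0.191, 0.347], [0.355, 0.008, -0.935]]
contact_force: [0.4, -0.3, 0.9]
opening: 0.756
finger_force: 0.0
```

Run:
```python
from m import *
im,P,M,c=cam("scene");save("placed.png",cv2.resize(im[210:340,240:420],None,fx=4,fy=4))
A=P.reshape(-1,3)
ok=(np.hypot(A[:,0]-.408,A[:,1]-.345)<.03)
Q=A[ok&(A[:,2]>.02)&(A[:,2]<.085)]
f=lambda p:np.hypot(Q[:,0]-p[0]-p[2]*(Q[:,2]-.05),Q[:,1]-p[1]-p[3]*(Q[:,2]-.05))-.024
s=least_squares(f,[.408,.345,0,0],loss="soft_l1",f_scale=.002);print(len(Q),s.x.round(4),"top z",np.percentile(A[ok,2],[90,97]))
im,P,M,c=cam("wrist");save("w2.png",im);np.savez("w2",im=im,P=P,M=M);st=bot.get_state();print(st["position"],st["q"].round(2))
```

```text
596 [ 0.408   0.3469  0.0008 -0.0022] top z [0.09172237 0.09244561]
[0.39973781 0.30228078 0.17293239] [0.43 0.13 1.99 0.39 0.84 0.39]
```

View pics/placed.png

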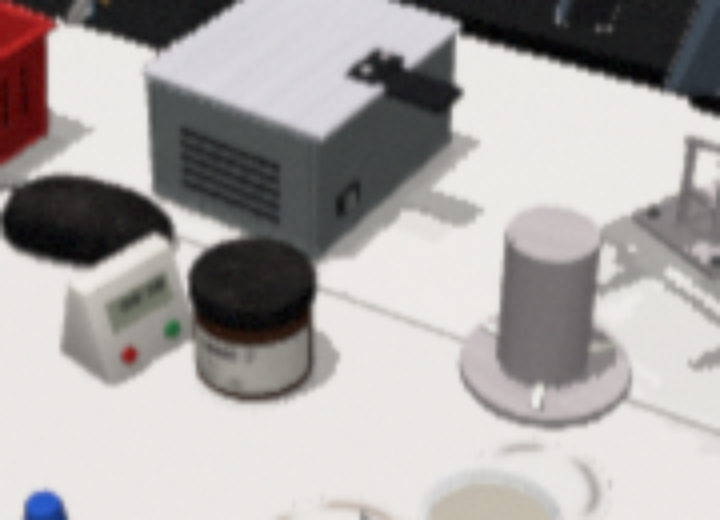

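The cup stands upright over the white peg (550,300) with its rim on the ribs, and the fitted offset is about 2 mm. Next I measure the tab.

Run:
```python
from h import *
for f in("w1","w2","top"):
    w=np.load(f+".npz");A=w["P"].reshape(-1,3);dz=.003 if f=="top" else 0
    ok=(A[:,0]>.5)&(A[:,0]<.74)&(A[:,1]>.2)&(A[:,1]<.4)&(A[:,2]>.081+dz)&(A[:,2]<.1+dz)
    Q=A[ok]
    if len(Q)<50: print(f,len(Q));continue
    # bin in rotated frame, yaw by search: front edge from minAreaRect of main body
    B=Q[Q[:,0]>.585];r=cv2.minAreaRect(B[:,:2].astype(np.float32)*1000)
    yaw=np.radians(r[2] if r[2]<45 else r[2]-90);x=np.array([np.cos(yaw),np.sin(yaw)]);y=np.array([-x[1],x[0]])
    X=Q[:,:2]@x;Y=Q[:,:2]@y
    h,e=np.histogram(X,np.arange(.56,.8,.004));
    print(f,r,np.degrees(yaw));print(dict(zip(e.round(3),[ (round(float(np.ptp(Y[(X>=a)&(X<a+.004)])),3),round(float(np.median(Y[(X>=a)&(X<a+.004)])),4)) if n else 0 for a,n in zip(e,h)])))
    fr=np.percentile(X,[.1,99.9]);T=X<X.min()+.03;print("X range",fr,X.min(),"tab Ymid",(Y[T].min()+Y[T].max())/2,np.ptp(Y[T]),"z",np.median(Q[T,2]),"flapz",np.median(Q[~T,2]))
    xt=X.min()+.012;yt=(Y[T].min()+Y[T].max())/2;print("tab grip",xt*x+yt*y)
```

```text
w1 ((646.2200927734375, 286.7814025878906), (122.42145538330078, 132.719970703125), 3.616403409978375e-05) 3.616403409978375e-05
{np.float64(0.56): (0.08, 0.3263), np.float64(0.564): (0.078, 0.3183), np.float64(0.568): (0.084, 0.3145), np.float64(0.572): (0.104, 0.3031), np.float64(0.576): (0.123, 0.2978), np.float64(0.58): (0.134, 0.2895), np.float64(0.584): (0.133, 0.2911), np.float64(0.588): (0.131, 0.2877), np.float64(0.592): (0.13, 0.2916), np.float64(0.596): (0.128, 0.2909), np.float64(0.6): (0.127, 0.2919), np.float64(0.604): (0.125, 0.2904), np.float64(0.608): (0.124, 0.2892), np.float64(0.612): (0.122, 0.289), np.float64(0.616): (0.12, 0.2918), np.float64(0.62): (0.119, 0.2896), np.float64(0.624): (0.118, 0.289), np.float64(0.628): (0.117, 0.2907), np.float64(0.632): (0.115, 0.2899), np.float64(0.636): (0.113, 0.2904), np.float64(0.64): (0.111, 0.2893), np.float64(0.644): (0.11, 0.2893), np.float64(0.648): (0.108, 0.2889), np.float64(0.652): (0.107, 0.2894), np.float64(0.656): (0.105, 0.2892), np.float64(0.66): (0.103, 0.2888), np.float64(0.664): (0.102, 0.2904), np.float64(
[... 4079 characters left out ...]
.716): (0.15, 0.1794), np.float64(0.72): (0.148, 0.1748), np.float64(0.724): (0.148, 0.1782), np.float64(0.728): (0.149, 0.177), np.float64(0.732): (0.148, 0.1745), np.float64(0.736): (0.148, 0.1739), np.float64(0.74): (0.129, 0.2126), np.float64(0.744): 0, np.float64(0.748): 0, np.float64(0.752): 0, np.float64(0.756): 0, np.float64(0.76): 0, np.float64(0.764): 0, np.float64(0.768): 0, np.float64(0.772): 0, np.float64(0.776): 0, np.float64(0.78): 0, np.float64(0.784): 0, np.float64(0.788): 0, np.float64(0.792): 0}
X range [0.57587702 0.74315751] 0.5750547620938256 tab Ymid 0.17640874831583386 0.026152192338998542 z 0.0930006560870853 flapz 0.09258273200607081
tab grip [0.54198794 0.28636063]
```

```bash
cat >> tgt.py <<'E'
yaw=np.radians(11.1);u=np.array([np.cos(yaw),np.sin(yaw),0]);hy=np.array([-u[1],u[0],0])
E
python3 - <<'E'
from tgt import *
A=np.load("w1.npz")["P"].reshape(-1,3)
Q=A[(A[:,0]>.5)&(A[:,0]<.74)&(A[:,1]>.2)&(A[:,1]<.4)&(A[:,2]>.081)&(A[:,2]<.1)]
X=Q@u;Y=Q@hy;t=X<.605
print("w1 tip",np.percentile(X,[.2,1]),"tabY",np.percentile(Y[t],[1,99]),"edge",np.percentile(X[abs(Y-.1764)>.03],[1,3]))
tab=.587*u+.1775*hy+[0,0,.087]
th=-np.radians(30);H=tool(yaw+np.pi/2,th)
g=tab-.004*u+.019*H[:,2]-.002*H[:,2]
print(tab,H.round(3),g)
plan(g-.1*H[:,2]+[0,0,.04],H,n=12)
E
```

```text
w1 tip [0.57624077 0.58097737] tabY [0.16514806 0.19041531] edge [0.61382636 0.61487347]
[0.54184614 0.28718984 0.087     ] [[-0.85  -0.193  0.491]
 [-0.167  0.981  0.096]
 [-0.5    0.    -0.866]] [0.54626196 0.28805619 0.07227757]
n 12 shift [-0.016  0.013 -0.002] turn [-0.027 -0.096 -0.332]
```

Request:
{"name": "move_arm", "arguments": {"commands": [-0.016,0.013,-0.002,-0.027,-0.096,-0.332,0.3,-0.016,0.013,-0.002,-0.027,-0.096,-0.332,0.3,-0.016,0.013,-0.002,-0.027,-0.096,-0.332,0.3,-0.016,0.013,-0.002,-0.027,-0.096,-0.332,0.3,-0.016,0.013,-0.002,-0.027,-0.096,-0.332,0.3,-0.016,0.013,-0.002,-0.027,-0.096,-0.332,0.3]}}

```text
time_s: 10.12
position: [0.445, 0.2645, 0.1725]
tcp_rot: [[-0.696, 0.684, 0.221], [0.714, 0.693, 0.104], [-0.082, 0.23, -0.97]]
contact_force: [1.2, 0.5, -0.1]
opening: 0.65
finger_force: 0.0
```

Request:
{"name": "move_arm", "arguments": {"commands": [-0.016,0.013,-0.002,-0.027,-0.096,-0.332,0.3,-0.016,0.013,-0.002,-0.027,-0.096,-0.332,0.3,-0.016,0.013,-0.002,-0.027,-0.096,-0.332,0.3,-0.016,0.013,-0.002,-0.027,-0.096,-0.332,0.3,-0.016,0.013,-0.002,-0.027,-0.096,-0.332,0.3,-0.016,0.013,-0.002,-0.027,-0.096,-0.332,0.3,0,0,0,0,0,0,0.3]}}

```text
time_s: 11.0
position: [0.4957, 0.2806, 0.198]
tcp_rot: [[-0.853, -0.19, 0.486], [-0.166, 0.982, 0.092], [-0.495, -0.003, -0.869]]
contact_force: [0.3, -0.4, -0.1]
opening: 0.649
finger_force: 0.0
```

```bash
cat >> tgt.py <<'E'
tab=.5877*u+.1775*hy+[0,0,.087];H=tool(yaw+np.pi/2,-np.radians(30));g=tab-.004*u+.017*H[:,2]
E
python3 - <<'E'
from tgt import *
s=bot.get_state();print(s["position"],s["q"].round(2),s["opening"])
plan(g-.06*H[:,2],H,n=3)
plan(g,H,n=4,s=dict(tcp_rot=H,position=g-.06*H[:,2]))
E
```

```text
[0.49574251 0.28061995 0.19797807] [ 0.62  0.12  1.99 -0.39  0.58 -0.87] 0.6487792278870542
n 3 shift [ 0.012 -0.002  0.05 ] turn [-0.002 -0.004 -0.001]
n 4 shift [-0.   -0.    0.03] turn [0. 0. 0.]
```

Request:
{"name": "move_arm", "arguments": {"commands": [0.012,-0.002,0.05,0,-0.004,0,0.3,0.012,-0.002,0.05,0,-0.004,0,0.3,0.012,-0.002,0.05,0,-0.004,0,0.3,0,0,0.03,0,0,0,0.3,0,0,0.03,0,0,0,0.3,0,0,0,0,0,0,0.3]}}

```text
time_s: 11.75
position: [0.534, 0.2843, 0.0992]
tcp_rot: [[-0.849, -0.189, 0.493], [-0.165, 0.982, 0.093], [-0.502, -0.002, -0.865]]
contact_force: [-0.5, -1.2, -0.7]
opening: 0.649
finger_force: 0.0
```

Run:
```python
from tgt import *
plan(g,H,n=2)
im,P,M,c=cam("wrist");save("w3.png",im)
im,P,M,c=cam("scene");s=cv2.resize(im[150:300,250:430],None,fx=3.6,fy=3.6);save("s3.png",s)
```

```text
n 2 shift [0.002 0.001 0.03 ] turn [-0.004  0.002 -0.002]
```

View pics/s3.png

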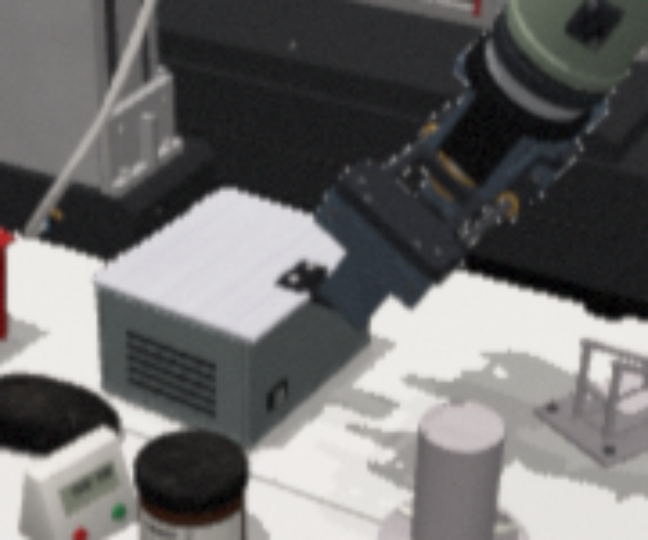

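The fingers straddle the tab (around 345,300), clear of the front wall, and the cup stands untouched at 460,460.

Request:
{"name": "move_arm", "arguments": {"commands": [0.002,0.001,0.03,0,0,0,0.3,0.002,0.001,0.03,0,0,0,0.3,0,0,0,0,0,0,0.3]}}

```text
time_s: 12.22
position: [0.5469, 0.2879, 0.0735]
tcp_rot: [[-0.848, -0.19, 0.495], [-0.165, 0.982, 0.094], [-0.503, -0.002, -0.864]]
contact_force: [-0.3, 0.4, -0.5]
opening: 0.649
finger_force: 0.0
```

Request:
{"name": "move_arm", "arguments": {"commands": [0,0,0,0,0,0,-0.7,0,0,0,0,0,0,-0.7,0,0,0,0,0,0,-0.7,0,0,0,0,0,0,-0.7,0,0,0,0,0,0,-0.7], "force": 25}}

```text
time_s: 12.85
position: [0.547, 0.2881, 0.0737]
tcp_rot: [[-0.848, -0.19, 0.495], [-0.165, 0.982, 0.094], [-0.504, -0.002, -0.864]]
contact_force: [-1.0, 0.5, 0.8]
opening: 0.282
finger_force: 25.0
```

Run:
```python
from tgt import *
s=bot.get_state();print(s["position"],g,s["opening"]*91,s["finger_force"],s["contact_force"])
hinge=tab+.152*u;hinge[2]=.084
Rr=R.from_rotvec(hy*.70).as_matrix()
plan(hinge+Rr@(s["position"]-hinge),Rr@s["tcp_rot"],n=16)
```

```text
[0.54697432 0.28810724 0.07373848] [0.54694887 0.28819096 0.07227757] 25.63663371261003 25.000181794166565 [-0.98596013  0.4876193   0.82743391]
n 16 shift [-0.006 -0.    -0.011] turn [ 0.     0.087 -0.   ]
```

Request:
{"name": "move_arm", "arguments": {"commands": [-0.0059,0,-0.0115,0,0.0875,0,-0.7,-0.0059,0,-0.0115,0,0.0875,0,-0.7,-0.0059,0,-0.0115,0,0.0875,0,-0.7,-0.0059,0,-0.0115,0,0.0875,0,-0.7,-0.0059,0,-0.0115,0,0.0875,0,-0.7,-0.0059,0,-0.0115,0,0.0875,0,-0.7,-0.0059,0,-0.0115,0,0.0875,0,-0.7,-0.0059,0,-0.0115,0,0.0875,0,-0.7]}}

```text
time_s: 13.85
position: [0.5522, 0.2892, 0.1247]
tcp_rot: [[-0.966, -0.19, 0.173], [-0.188, 0.982, 0.032], [-0.176, -0.002, -0.984]]
contact_force: [2.3, -0.0, -1.9]
opening: 0.284
finger_force: 25.0
```

Request:
{"name": "move_arm", "arguments": {"commands": [-0.0059,0,-0.0115,0,0.0875,0,-0.7,-0.0059,0,-0.0115,0,0.0875,0,-0.7,-0.0059,0,-0.0115,0,0.0875,0,-0.7,-0.0059,0,-0.0115,0,0.0875,0,-0.7,-0.0059,0,-0.0115,0,0.0875,0,-0.7,-0.0059,0,-0.0115,0,0.0875,0,-0.7,-0.0059,0,-0.0115,0,0.0875,0,-0.7,-0.0059,0,-0.0115,0,0.0875,0,-0.7,0,0,0,0,0,0,-0.7]}}

```text
time_s: 14.98
position: [0.5741, 0.2934, 0.1705]
tcp_rot: [[-0.967, -0.19, -0.169], [-0.187, 0.982, -0.035], [0.172, -0.002, -0.985]]
contact_force: [-1.9, 0.2, -0.1]
opening: 0.278
finger_force: 25.0
```

Run:
```python
from m import *
from tgt import *
s=bot.get_state();print(s["position"],s["opening"]*91,s["finger_force"],s["contact_force"],s["q"].round(2))
im,P,M,c=cam("scene");save("s4.png",im[130:350,220:480].repeat(3,0).repeat(3,1)[:600])
for n,P in (("scene",P),("top",cam("top")[1])):
    A=P.reshape(-1,3);X=A@u-(tab@u+.152);Y=A@hy
    m=(X>-.13)&(X<-.01)&(abs(Y-.1775)<.07)&(A[:,2]>.086)&(A[:,2]<.084+.012-X*.9+.01)
    Q=np.c_[X[m],A[m,2]-.084]
    # upper face: line through near hinge; robust angle of points offset h~.007
    ang=np.arctan2(Q[:,1]-.006,-Q[:,0]);ang=ang[np.hypot(*Q.T)>.05];h,e=np.histogram(ang,np.arange(0,1.2,.02));print(n,m.sum(),e[h.argmax()],np.median(ang[abs(ang-e[h.argmax()]-.01)<.06]))
A=cam("scene")[1].reshape(-1,3)
ok=np.hypot(A[:,0]-.408,A[:,1]-.345)<.03;Q=A[ok&(A[:,2]>.02)&(A[:,2]<.085)]
f=lambda p:np.hypot(Q[:,0]-p[0]-p[2]*(Q[:,2]-.05),Q[:,1]-p[1]-p[3]*(Q[:,2]-.05))-.024
print("cup",least_squares(f,[.408,.345,0,0],loss="soft_l1",f_scale=.002).x.round(4),np.percentile(A[ok,2],97))
```

```text
[0.57405814 0.29341301 0.17045465] 25.299518629941932 25.001896619796753 [-1.89705518  0.22101824 -0.14910592] [ 0.43  0.55  1.31  0.04  1.45 -1.34]
scene 458 0.7000000000000001 0.7064041574493465
top 347 0.72 0.7228747122955725
cup [0.408  0.347  0.0013 0.0048] 0.09266982449230052
```

View pics/s4.png

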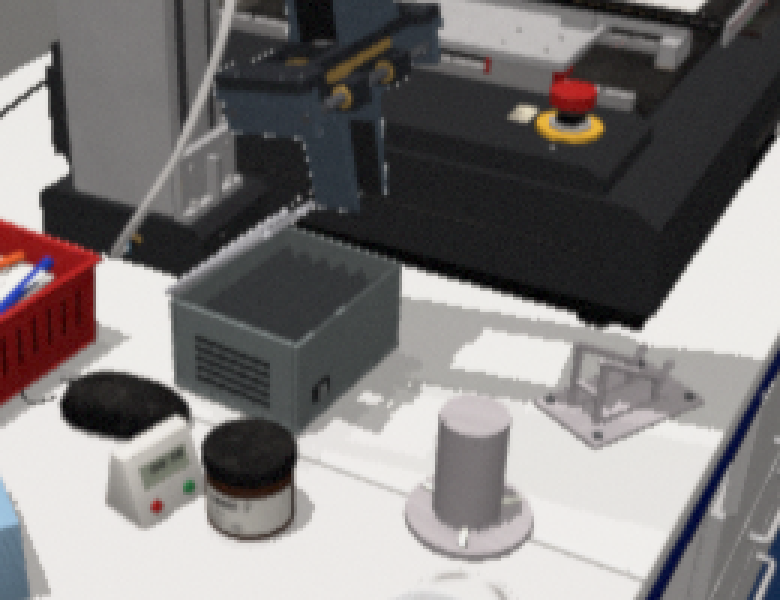

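The flap is raised to about 0.70 rad and held by the fingers (345,170). The cup stands on the peg (475,460). I hold for a moment and then hand in.

Request:
{"name": "move_arm", "arguments": {"commands": [0,0,0,0,0,0,-0.7,0,0,0,0,0,0,-0.7,0,0,0,0,0,0,-0.7,0,0,0,0,0,0,-0.7,0,0,0,0,0,0,-0.7,0,0,0,0,0,0,-0.7]}}

```text
time_s: 15.88
position: [0.5743, 0.2934, 0.1708]
tcp_rot: [[-0.968, -0.19, -0.167], [-0.187, 0.982, -0.034], [0.17, -0.002, -0.985]]
contact_force: [4.6, 0.8, -7.3]
opening: 0.28
finger_force: 25.0
```

```bash
python3 -c "
from bench import bot
print(bot.sign_off())"
```

```text
the job is handed in; nothing more can be done
None
```

I handed the job in at about 16 s: the cup stands upside down on the white peg, about 2 mm off its axis, and the fingers hold the flap at about 0.70 rad (40°); no verdict was returned.

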